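Inspect a bearing through the loupe

TASK

Take the loupe off its wooden rest by the handle and first aim it at the sloping dot-code tag on the inspection stand: lens centred over the tag, square to its face and about 8 cm off it, held steady for a good second. Then hold it over the bearing that lies on the stand, level, the lens centred above the bearing and at the height of the small pointer on the stand's post, and finish there, still holding the loupe in the air. Keep hand and loupe off the stand, its pointer and the bearing, and leave the other things on the bench alone.

Things in the scene. Friction and masses are not known exactly. Their poses are not given: they have to be found in the camera images.
- loupe_grip (a point): the loupe (reading lens on a straight black handle, 0.12 kg): mid-thickness of the handle at the balance point, the place to grip. Handle 16 mm wide (its y), 18 mm high (its z), from x = -74 to +42 mm; x points to the lens, z is the lens axis, up at the start. It lies level in the rest, this point 55 mm above the worktop, and lifts straight up
- loupe_lens (a point): centre of the loupe's lens, 85 mm from loupe_grip along its x, in the mid-plane of the loupe; the black ring round it is 68 mm across outside and 12 mm thick; z is the lens axis
- loupe: the same loupe; its origin and axes are those of loupe_grip
- rest: fixed wooden loupe rest; origin under its base, straight below loupe_grip at the start, x along the lying loupe. Base x -85 to +125 mm, 70 mm wide, 8 mm thick. A round pad (62 mm) at x = +85 mm carries the lens ring, a 40 mm wide saddle at x = -65 mm, 56 mm tall, the handle's tail in a notch. From x = -58 to +54 mm nothing stands beside or under the handle but the base
- stand: fixed inspection stand: steel base plate, x -55 to +105 mm, y -100 to +100 mm, 12 mm thick; origin on its underside. The bearing lies on it at (0, +50) mm between three pins 8 mm high, the tag is at (0, -50) mm; a round post 12 mm thick, 200 mm tall over the worktop, stands at (+85, +50) mm behind the bearing
- tag: the metal dot-code tag on the stand, 48 x 50 mm, tilted 25 degrees towards the stand's front (-x) edge; origin at the centre of its face, 30 mm above the worktop; z is the normal out of the face, x runs up its slope
- bearing_center (a point): centre (half-way up) of the bearing under inspection, a ring 47 mm across and 14 mm thick lying flat on the stand; its top is 26 mm above the worktop
- bearing: the same bearing; origin at the centre of its underside
- pointer_tip (a point): tip of the small steel pointer on the collar of the stand's post; it points towards the bearing's axis and ends 52 mm short of it. Its height, 110 to 160 mm above the worktop, differs each time and is the height for the middle of the lens
- discs: stack of sanding discs, 78 mm across, 9 mm high, a bystander; origin at its underside
- spare_bearing: another bearing, 47 mm across and 14 mm thick, lying on the worktop, a bystander; origin at its underside
- spacer: upright steel tube 25 mm across, 62 mm tall, a bystander; origin at its underside
- flap: flap disc 100 mm across, 14 mm thick, lying on the worktop near its front edge, a bystander; origin at its underside. Farther right stands a fixed roller cradle with a big upright wheel rim (462 mm tall, from about y = -0.45 m outwards, x = 0.35 to 0.75 m), furniture that the arm must keep clear of on its way
Mind the look-alikes: they are no part of the job. Leave any yellow look-alike of the bearing alone.

How it is judged:
By the outcome, as a careful person would: the job done as asked, in the order asked, and still so for the second after the job is handed in, while the arm keeps its last pose, push and grip.
It also fails if it takes over 58 s, if anything falls off the work surface, if the arm or the gripper's body presses on something with over 40 N, if the wrist force passes 120 N, or if a joint passes its speed limit or range.

ROBOT

A 6-joint arm with a two-finger parallel gripper is mounted at the origin on a cart in front of the work surface, level with it; the furniture and walls round the work are solid. World frame = base frame: x ahead of the robot, y to its left, z up, the work surface at z = 0. Lengths are in m, angles in rad, forces in N, time in s.
With the tool pointing down it reaches from about 0.3 to 0.775 m from the base axis. Payload 14.6 kg.
Tool frame: the origin (TCP) lies between the finger pads; the fingertips stand 19 mm ahead of it and the grasp point (between the pads) is the TCP (tip_extent is the distance from the TCP to the fingertips, in m); y points along the fingers, x is the direction in which the jaws open and shut, and the axes are right-handed (so a half turn about y gives the same grasp; the last joint's range is limited). The gripper opens to 94 mm and grips with 3 to 60 N. Pads are 16 mm wide; open, the fingers measure 119 mm over their backs; the gripper's body (75 mm by 177 mm) begins 78 mm behind the grasp point.
Start: joints at [-1.172, 0.3, 1.521, -0, 1.321, -0.067], TCP at [0.247, -0.491, 0.224] pointing down, gripper open.
Joint ranges: [-3.03, 3.03], [-0.79, 2.21], [0.23, 2.52], [-1.04, 4.18], [0, 3.07], [-2.55, 2.55]. Speed limits (rad/s): [2.22, 2.22, 2.57, 3.14, 3.14, 3.14].

INTERFACE

Orientations are given as [roll, pitch, yaw] about the fixed x, y, z axes, in that order (R = Rz(yaw) Ry(pitch) Rx(roll)).
In Python, from station import * gives the robot as it stands.
- The arm moves only by the shell command python3 -m pendant 'ROWS' [OPENING] [FORCE]. ROWS is a JSON object of lists of equal length, an entry for each row: "translation": the shift along the tool's x, y, z each as a share of 0.5 m, from -1 to 1, a list of three; "rot": the turn, a rotation vector about the tool's x, y, z each as a share of 90 degrees, from -1 to 1, a list of three. In form: {"translation": [[x, y, z], ...], "rot": [[ax, ay, az], ...]}. A call has 1 to 8 rows; each row is the pose to reach, as a shift and turn from the pose measured when the call began, along the tool's axes at that moment; what a row does not reach only later rows make up. A row lasts 1/12 s, in which the tool goes at most 41.7 mm and 7.16 degrees, less where a joint would pass 70% of its speed; a pose out of reach is approached as far as the arm can. A call with a number of a shift or a turn outside -1 to 1 is refused whole. A call with a gripper value outside its range is refused whole. OPENING is the opening, from 0 (shut) to 1 (fully open), set as the call begins (- or left out, the last holds). The fingers move at their own pace and stop on an object; FORCE is the grip in N (left out, the last holds). Time passes only in rows, so rows that repeat a pose let the fingers close. It gives the time, the measured TCP pose, the force and the opening at its end, in the units of the state.
- get_obs(): the state, without advancing time (a new reading comes with each control period).
- camera(name): name is "scene" or "top" or "wrist"; returns the picture (400x640x3 uint8, red, green, blue); there is no depth.
- camera_params(name): a dict with "mtx" (3x3 intrinsics, pixels), "view" (4x4, takes a point from world to camera coordinates); the wrist camera has in their place "tool_from_camera" (4x4, takes a point from camera to tool coordinates, whose origin is the TCP and whose axes are the tool frame's). Camera axes: x right, y down, z forward; pixel columns grow to the right and rows downward; lengths in m; the calibration is good to about 2 mm. A picture is of the moment at which its call begins: read the wrist's pose just before it. camera_params takes no time and is no camera call.
- hand_in(): hands the job in, once; it reports no verdict.
The state is a dict: "time_s": time; "qpos": joint angles; "joint_vel": joint speeds; "tau": joint torques, N m; "ee_pos": TCP position; "eef_rot": TCP orientation; "force": force on the tool from outside, world axes, zero at the start; "moment": the same for the moment, N m; "grip_width": finger opening in m.
Only numpy, scipy, OpenCV 4.12 (cv2) and the standard library are available. Lean on these libraries where they do the work, as an engineer would, in place of code of your own. Each camera call takes 0.05 s, during which the arm holds its last target.

## Working session

There is one attempt and no reset: what is moved stays moved. The work goes in short steps, Python scripts to look and compute and a shell command to move; the robot and the scene stay as the last step left them, time stands still between calls to the robot, and variables do not carry over. Pictures are saved under pics/ and viewed, and the job is handed in when it is done.

```bash
mkdir -p pics; ls; python3 - <<'E'
from station import *
import cv2,numpy as np
o=get_obs();print(o)
for n in ["scene","top","wrist"]:
    im=camera(n);cv2.imwrite(f"pics/{n}0.png",im[...,::-1]);p=camera_params(n);print(n,{k:np.round(np.array(v),4).tolist() for k,v in p.items()})
E
```

```text
pics
{'time_s': 0.0, 'qpos': array([-1.17158250e+00,  3.00434333e-01,  1.52159443e+00,  5.07418930e-06,
        1.32069155e+00, -6.66320529e-02]), 'joint_vel': array([-1.64794906e-03, -5.76908195e-06, -4.44848650e-04, -8.84581688e-04,
       -1.99594844e-03, -1.57402619e-03]), 'tau': array([-4.39662963e-04, -5.31802726e+01, -3.52736056e+01,  7.08753197e-02,
        2.43863388e-02, -8.89891680e-05]), 'ee_pos': array([ 0.2469358 , -0.49117602,  0.22390084]), 'eef_rot': array([-1.57071634e+00,  1.12482228e-03, -1.10495166e+00]), 'force': array([-0.13907268,  0.28751441, -0.24502972]), 'moment': array([-0.0241898 , -0.03606818,  0.03246802]), 'grip_width': 0.09376724425818932}
scene {'mtx': [[470.7162, 0.0, 314.2473], [0.0, 470.7162, 196.8675], [0.0, 0.0, 1.0]], 'view': [[-0.7563, -0.6542, 0.0075, 0.4442], [-0.433, 0.4919, -0.7553, 0.2536], [0.4905, -0.5745, -0.6553, 1.1141], [0.0, 0.0, 0.0, 1.0]]}
top {'mtx': [[465.5652, 0.0, 315.654], [0.0, 465.5652, 200.0689], [0.0, 0.0, 1.0]], 'view': [[-0.0023, -1.0, 0.0036, 0.0907], [-0.9957, 0.0019, -0.0928, 0.5386], [0.0927, -0.0038, -0.9957, 1.2118], [0.0, 0.0, 0.0, 1.0]]}
wrist {'mtx': [[314.8843, 0.0, 330.1266], [0.0, 314.8843, 204.5278], [0.0, 0.0, 1.0]], 'tool_from_camera': [[1.0, -0.0004, 0.0009, -0.0001], [-0.001, -0.2372, 0.9715, -0.1604], [-0.0002, -0.9715, -0.2372, 0.0675], [0.0, 0.0, 0.0, 1.0]]}
```

View pics/scene0.png

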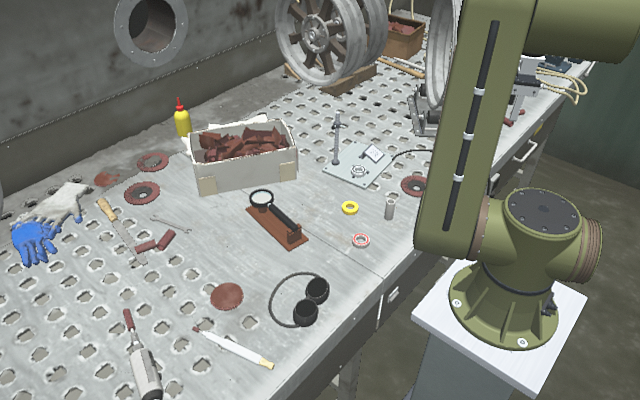

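View pics/top0.png

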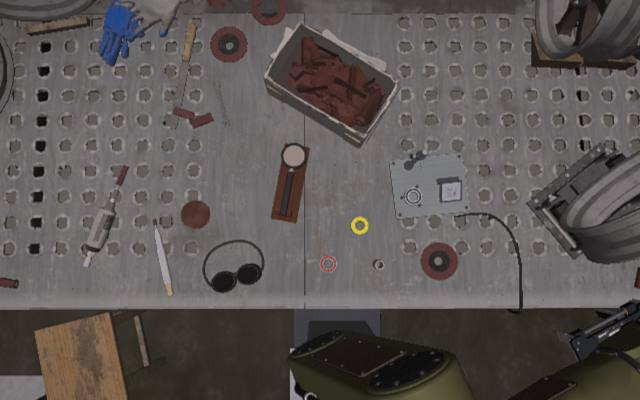

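View pics/wrist0.png

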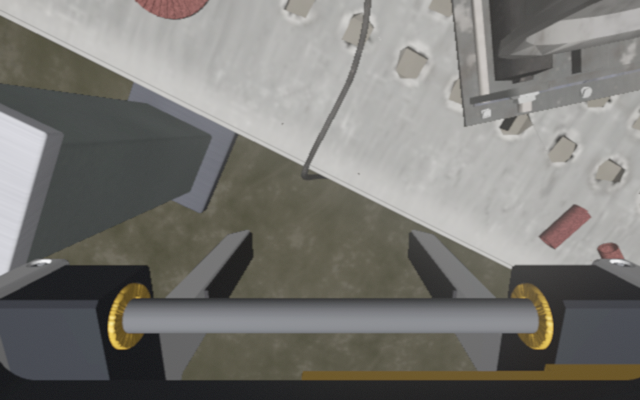

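```bash
cat > h.py <<'E'
from station import *
import cv2,numpy as np
from scipy.spatial.transform import Rotation as R
def ray(n,u,v,T=None):
    p=camera_params(n);K=np.array(p['mtx'])
    d=np.linalg.solve(K,[u,v,1.])
    if n=='wrist':
        C=T@np.array(p['tool_from_camera'])
    else: C=np.linalg.inv(np.array(p['view']))
    return C[:3,3],C[:3,:3]@d
def onz(n,u,v,z,T=None):
    c,d=ray(n,u,v,T);return c+d*(z-c[2])/d[2]
def tri(rs):
    A=np.zeros((3,3));b=np.zeros(3)
    for c,d in rs:
        d=d/np.linalg.norm(d);P=np.eye(3)-np.outer(d,d);A+=P;b+=P@c
    x=np.linalg.solve(A,b)
    return x,[np.linalg.norm(np.cross(x-c,d/np.linalg.norm(d))) for c,d in rs]
def proj(n,X,T=None):
    p=camera_params(n)
    V=np.array(p['view']) if n!='wrist' else np.linalg.inv(T@np.array(p['tool_from_camera']))
    q=V[:3,:3]@np.asarray(X)+V[:3,3];q=np.array(p['mtx'])@q;return q[:2]/q[2]
def tool():
    o=get_obs();T=np.eye(4);T[:3,:3]=R.from_euler('xyz',o['eef_rot']).as_matrix();T[:3,3]=o['ee_pos'];return T
E
python3 - <<'E'
import cv2
t=cv2.imread('pics/top0.png');s=cv2.imread('pics/scene0.png')
def c(im,x,y,w,h,k,n): cv2.imwrite('pics/'+n,cv2.resize(im[y:y+h,x:x+w],None,fx=k,fy=k,interpolation=cv2.INTER_CUBIC))
c(t,380,140,100,80,8,'t_stand.png');c(t,260,135,60,95,6,'t_loupe.png')
c(s,310,100,100,95,6,'s_stand.png');c(s,235,180,80,75,8,'s_loupe.png')
E
```

```text
(no output)
```

View pics/t_stand.png

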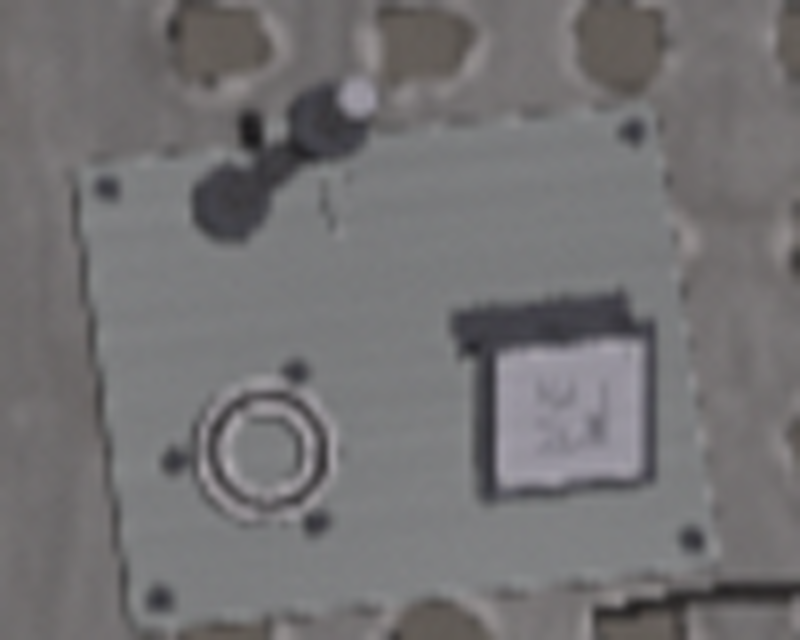

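View pics/t_loupe.png

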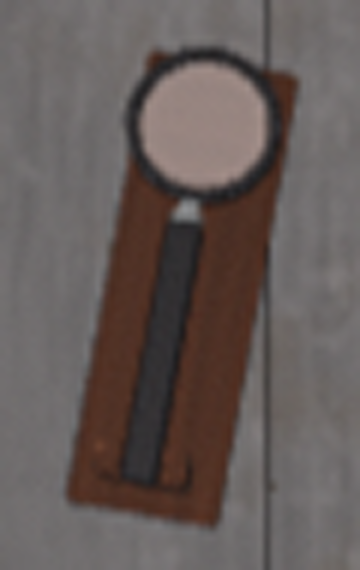

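View pics/s_stand.png

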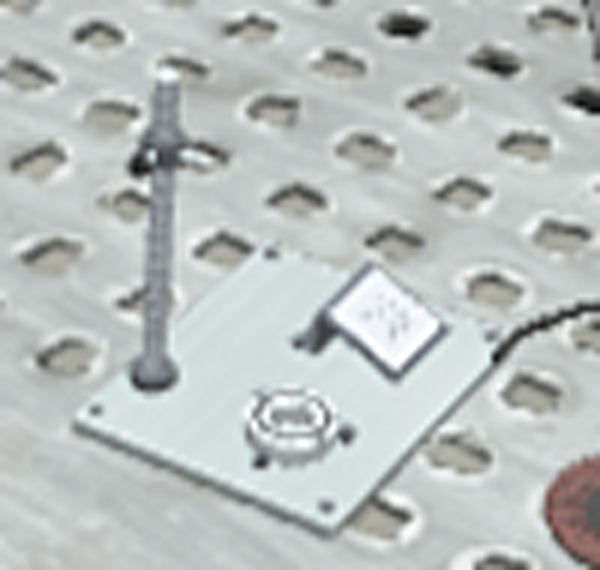

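View pics/s_loupe.png

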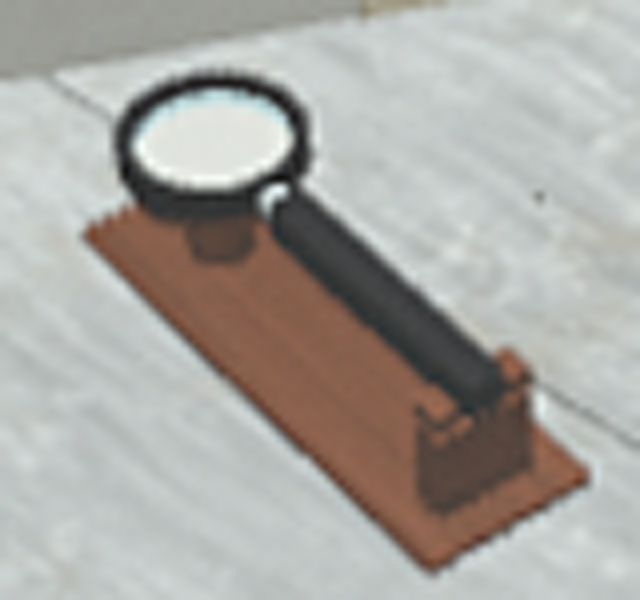

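```bash
cat > m.py <<'E'
from h import *
T=lambda x,y:('top',(x+.5)/8-.5+380,(y+.5)/8-.5+140)
L=lambda x,y:('top',(x+.5)/6-.5+260,(y+.5)/6-.5+135)
S=lambda x,y:('scene',(x+.5)/6-.5+310,(y+.5)/6-.5+100)
Q=lambda x,y:('scene',(x+.5)/8-.5+235,(y+.5)/8-.5+180)
E
python3 - <<'E'
from m import *
np.set_printoptions(precision=4,suppress=True)
t=cv2.imread('pics/top0.png').astype(int);s=cv2.imread('pics/scene0.png').astype(int)
# lens interior
def blob(m,x,y,w,h):
    mm=np.zeros(m.shape,np.uint8);mm[y:y+h,x:x+w]=m[y:y+h,x:x+w]
    n,l,st,ce=cv2.connectedComponentsWithStats(mm);i=1+np.argmax(st[1:,4]);return l==i,ce[i],st[i]
dk,c,st=blob((t.max(2)<75).astype(np.uint8),260,135,60,95);print('dark',st)
cs,_=cv2.findContours(dk.astype(np.uint8),cv2.RETR_EXTERNAL,cv2.CHAIN_APPROX_NONE)
dk2,c2,st2=blob((t[:,:,1]>100).astype(np.uint8)*1,280,143,26,26);print('lensint',c2,st2)
print('lens top z.055',onz('top',*c2,.057))
for e,z in [((203,122),.058)]: print('lens hand',onz(*L(*e),.058))
neck=onz(*L(183,222),.06);tail=onz(*L(141,478),.062);print('neck',neck,'tail',tail,np.linalg.norm(neck-tail))
# scene lens
print('scene lens',onz(*Q(214,141),.060))
print('tri lens',tri([ray('top',*c2),ray(*Q(214,141))]))
# bearing
print('bearing top',onz(*T(265,450),.026),'scene',onz(*S(290,411),.026))
cor=[(78,172),(652,110),(715,578),(130,632)]
C=[onz(*T(*a),.012) for a in cor];
for a in C: print('corner',a)
print('sizes',[np.linalg.norm(C[i]-C[(i+1)%4]) for i in range(4)])
cc=[(78,420),(270,250),(498,340),(330,530)]
for a in cc: print('scorner',onz(*S(*a),.012))
print('tag top',onz(*T(573,412),.030),'scene',onz(*S(387,322),.030))
for a in [(492,350),(650,328),(652,478),(495,494)]: print(' tagc',onz(*T(*a),.030))
print('posttop',onz(*T(358,97),.2),onz(*S(168,75),.2),'base',onz(*T(232,205),.016))
print('ptr',tri([ray(*T(338,237)),ray(*S(228,157))]))
E
```

```text
dark [275 171  20  47 377]
lensint [293.5284 155.5134] [284 146  20  20 335]
lens top z.055 [0.6527 0.1472 0.057 ]
lens hand [0.654  0.1474 0.058 ]
neck [0.6098 0.1559 0.06  ] tail [0.4989 0.1734 0.062 ] 0.11236611245792172
scene lens [0.6511 0.1516 0.06  ]
tri lens (array([0.6537, 0.1479, 0.0559]), [np.float64(0.0011035157714366444), np.float64(0.0011035157714364178)])
bearing top [ 0.5495 -0.1684  0.026 ] scene [ 0.5545 -0.1698  0.026 ]
corner [ 0.6456 -0.1101  0.012 ]
corner [ 0.6666 -0.3052  0.012 ]
corner [ 0.5075 -0.3214  0.012 ]
corner [ 0.4898 -0.1249  0.012 ]
sizes [np.float64(0.19621977485486583), np.float64(0.15984893230265862), np.float64(0.1972940369753199), np.float64(0.15646635308755752)]
scorner [ 0.6437 -0.1051  0.012 ]
scorner [ 0.6636 -0.298   0.012 ]
scorner [ 0.5179 -0.3111  0.012 ]
scorner [ 0.4909 -0.1197  0.012 ]
tag top [ 0.5616 -0.27    0.03  ] scene [ 0.5597 -0.2631  0.03  ]
 tagc [ 0.5823 -0.2437  0.03  ]
 tagc [ 0.5896 -0.2965  0.03  ]
 tagc [ 0.5395 -0.2956  0.03  ]
 tagc [ 0.5343 -0.2434  0.03  ]
posttop [ 0.6338 -0.1603  0.2   ] [ 0.6343 -0.1569  0.2   ] base [ 0.6335 -0.1612  0.016 ]
ptr (array([ 0.5985, -0.1616,  0.1658]), [np.float64(7.729330842207952e-05), np.float64(7.729330842199562e-05)])
```

```bash
cat > go.py <<'E'
from h import *
def rel(p,xl,zl):
    """target TCP p; tool z = loupe x (xl), tool y = -loupe z"""
    T=tool();xl=np.array(xl)/np.linalg.norm(xl);y=-np.array(zl)/np.linalg.norm(zl)
    M=np.column_stack([np.cross(y,xl),y,xl])
    t=T[:3,:3].T@(np.array(p)-T[:3,3])/.5
    r=R.from_matrix(T[:3,:3].T@M).as_rotvec()/(np.pi/2)
    print('trans',t.round(4),'rot',r.round(4),'rows>=',max(np.linalg.norm(t)*.5/.0417,np.linalg.norm(r)*90/7.16).round(1))
def yw(a): return [np.cos(a),np.sin(a),0]
Z=[0,0,1]
E
python3 - <<'E'
from go import *
rel([.42,-.36,.40],yw(-.157),Z)
rel([.45,-.05,.40],yw(-.157),Z)
E
```

```text
trans [-0.0794 -0.3519  0.4271] rot [ 1.000e-04  3.965e-01 -5.000e-04] rows>= 6.7
trans [-0.6064 -0.3514  0.7592] rot [ 1.000e-04  3.965e-01 -5.000e-04] rows>= 12.4
```

```bash
python3 -m pendant '{"translation":[[-0.08,-0.35,0.43],[-0.08,-0.35,0.43],[-0.08,-0.35,0.43],[-0.08,-0.35,0.43],[-0.08,-0.35,0.43],[-0.08,-0.35,0.43],[-0.08,-0.35,0.43],[-0.08,-0.35,0.43]],"rot":[[0,0.4,0],[0,0.4,0],[0,0.4,0],[0,0.4,0],[0,0.4,0],[0,0.4,0],[0,0.4,0],[0,0.4,0]]}' 1
python3 - <<'E'
from go import *
T=tool();np.save('TA.npy',T);cv2.imwrite('pics/wA.png',camera('wrist')[...,::-1]);print(get_obs()['qpos'],T)
rel([.45,-.05,.40],yw(-.157),Z)
E
```

```text
time_s: 0.82
ee_pos: [0.4241, -0.3568, 0.4029]
eef_rot: [-1.566, -0.002, -1.73]
force: [0.6, -0.3, 0.1]
grip_width: 0.0941
[-7.69072133e-01  2.45884904e-01  1.19038897e+00  4.19374949e-04
  1.70343831e+00  9.61286618e-01] [[-0.15821602  0.00401764  0.98739635  0.42411711]
 [-0.98740288 -0.00246662 -0.15820703 -0.35677307]
 [ 0.00179991 -0.99998889  0.00435728  0.40291726]
 [ 0.          0.          0.          1.        ]]
trans [-6.169e-01  5.000e-04 -4.380e-02] rot [-0.0011 -0.0016  0.0005] rows>= 7.4
```

View pics/wA.png

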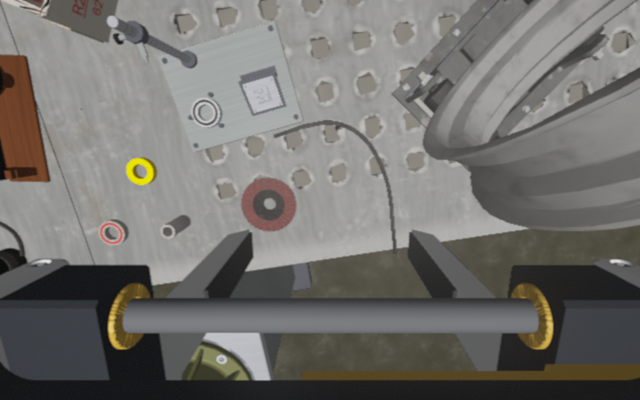

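```bash
python3 -m pendant '{"translation":[[-0.6,0,-0.04],[-0.6,0,-0.04],[-0.6,0,-0.04],[-0.6,0,-0.04],[-0.6,0,-0.04],[-0.6,0,-0.04],[-0.6,0,-0.04],[-0.6,0,-0.04]],"rot":[[0,0,0],[0,0,0],[0,0,0],[0,0,0],[0,0,0],[0,0,0],[0,0,0],[0,0,0]]}'
python3 - <<'E'
from go import *
T=tool();np.save('TB.npy',T);b=camera('wrist')[...,::-1];cv2.imwrite('pics/wB.png',b);print(get_obs()['qpos'],T[:3,3])
a=cv2.imread('pics/wA.png')
cv2.imwrite('pics/wA_c.png',cv2.resize(a[5:135,100:310],None,fx=3.8,fy=3.8,interpolation=cv2.INTER_CUBIC))
E
```

```text
time_s: 1.53
ee_pos: [0.4501, -0.0552, 0.3995]
eef_rot: [-1.57, -0.0, -1.728]
force: [0.0, -0.5, -0.2]
grip_width: 0.094
[-2.03826214e-01  6.40976430e-03  1.46053741e+00 -2.36246298e-04
  1.67385850e+00  1.52331565e+00] [ 0.45008219 -0.05516508  0.39945895]
```

View pics/wB.png

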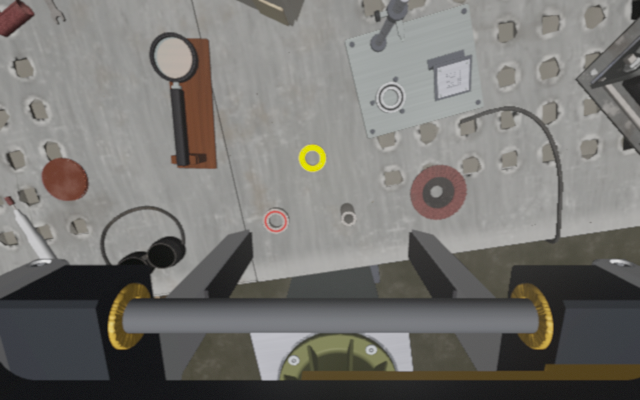

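View pics/wA_c.png

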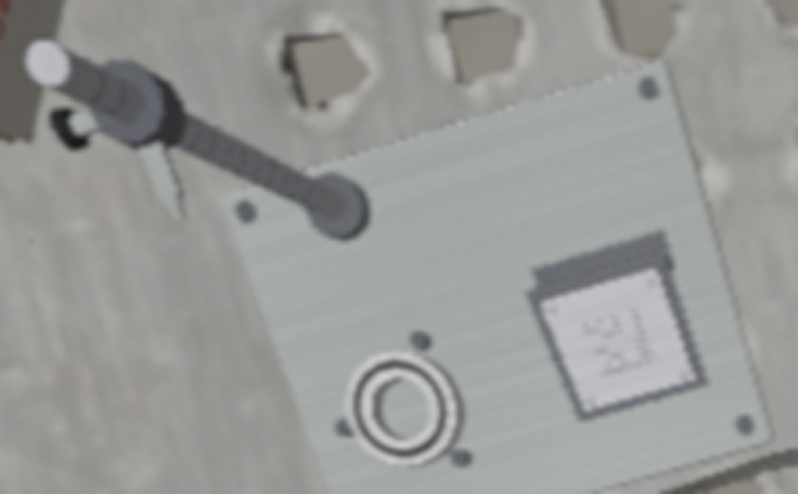

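```bash
python3 - <<'E'
import cv2
b=cv2.imread('pics/wB.png')
cv2.imwrite('pics/wB_s.png',cv2.resize(b[0:140,335:495],None,fx=4,fy=4,interpolation=cv2.INTER_CUBIC))
cv2.imwrite('pics/wB_l.png',cv2.resize(b[20:180,130:250],None,fx=4,fy=4,interpolation=cv2.INTER_CUBIC))
E
```

```text
(no output)
```

View pics/wB_s.png

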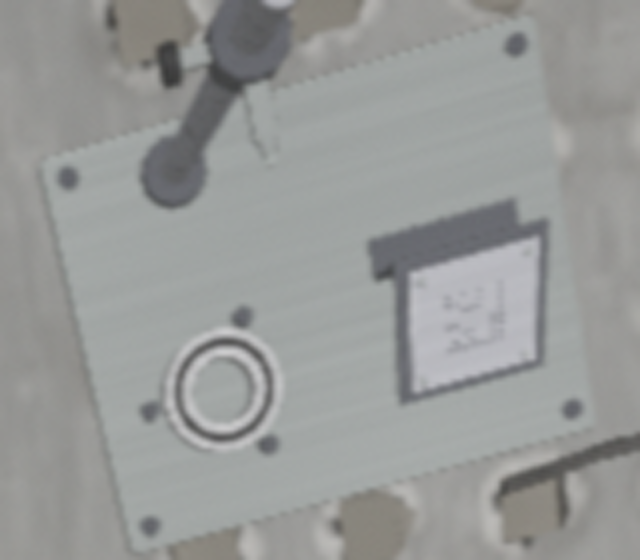

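View pics/wB_l.png

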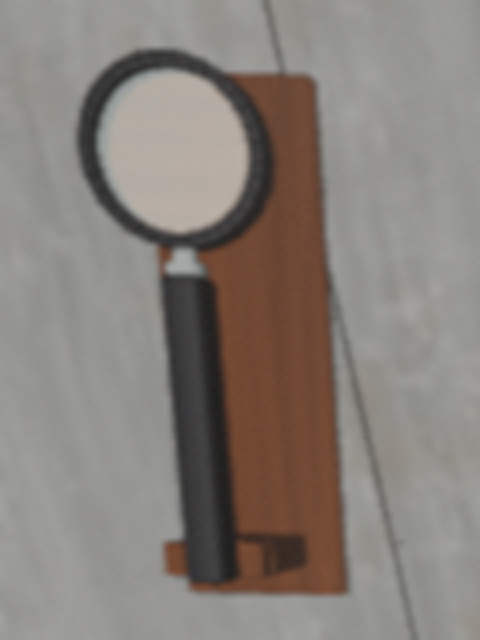

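```bash
cat >> m.py <<'E'
TA=np.load('TA.npy');TB=np.load('TB.npy')
A=lambda x,y:('wrist',(x+.5)/3.8-.5+100,(y+.5)/3.8-.5+5,TA)
B=lambda x,y:('wrist',(x+.5)/4-.5+335,(y+.5)/4-.5,TB)
BL=lambda x,y:('wrist',(x+.5)/4-.5+130,(y+.5)/4-.5+20,TB)
onz_=lambda a,z:onz(a[0],a[1],a[2],z,*a[3:])
E
python3 - <<'E'
from m import *
np.set_printoptions(precision=4,suppress=True)
P=[A(180,218),B(268,160),T(338,237),S(228,157)]
rs=[ray(*p) for p in P]
print('ptr all',tri(rs),'AB',tri(rs[:2]),'ABS',tri([rs[0],rs[1],rs[3]]))
for q in [A(404,408),B(223,388),T(265,450)]: print('bearing',onz_(q,.026))
for q in [A(620,340),B(475,317),T(573,412)]: print('tag',onz_(q,.030))
print('tag tri',tri([ray(*q) for q in [A(620,340),B(475,317),T(573,412),S(387,322)]]))
tc=[[(543,310),(408,272),(492,350)],[(657,268),(540,238),(650,328)],[(702,382),(542,362),(652,478)],[(583,416),(413,395),(495,494)]]
X=[]
for a,b,c in tc:
    x,e=tri([ray(*A(*a)),ray(*B(*b)),ray(*T(*c))]);X.append(x);print(' tagcorner',x,np.round(e,4))
X=np.array(X);ux=(X[0]+X[1]-X[2]-X[3])/2;uy=(X[0]+X[3]-X[1]-X[2])/2;n=np.cross(ux,uy);print(X.mean(0),'n',n/np.linalg.norm(n),np.linalg.norm(ux),np.linalg.norm(uy))
# stand screws
sc=[[(246,211),(68,178)],[(648,88),(516,44)],[(745,425),(572,408)]]
s=[[onz_(A(*a),.013),onz_(B(*b),.013)] for a,b in sc];print(np.array(s))
m=np.mean(s,axis=1);d=m[0]-m[1];print('stand y dir yaw-90',np.arctan2(d[1],d[0])-np.pi/2)
d=m[1]-m[2];print('stand x yaw',np.arctan2(d[1],d[0]))
print('lens B',onz_(BL(172,150),.061))
nk=onz_(BL(187,275),.064);tl=onz_(BL(213,580),.064);print(nk,tl,np.linalg.norm(nk-tl),np.arctan2(*(nk-tl)[1::-1]))
E
```

```text
ptr all (array([ 0.6009, -0.1646,  0.1612]), [np.float64(0.001981128085760018), np.float64(0.0012824499413503392), np.float64(0.0024648101729328434), np.float64(0.001813819685691846)]) AB (array([ 0.6024, -0.1648,  0.157 ]), [np.float64(0.0003687633633594172), np.float64(0.00036876336335948327)]) ABS (array([ 0.6016, -0.1655,  0.1613]), [np.float64(0.001330459731945513), np.float64(0.0017449958088142212), np.float64(0.0011944185407637478)])
bearing [ 0.5494 -0.1725  0.026 ]
bearing [ 0.5501 -0.1703  0.026 ]
bearing [ 0.5495 -0.1684  0.026 ]
tag [ 0.5614 -0.2709  0.03  ]
tag [ 0.5608 -0.2708  0.03  ]
tag [ 0.5616 -0.27    0.03  ]
tag tri (array([ 0.5622, -0.2707,  0.0256]), [np.float64(0.000659435644321751), np.float64(0.0019441372081259913), np.float64(0.0005858677397693107), np.float64(0.0021460682113580262)])
 tagcorner [ 0.5798 -0.2428  0.0361] [0.0026 0.0013 0.0019]
 tagcorner [ 0.586  -0.2934  0.0396] [0.0008 0.0015 0.0023]
 tagcorner [ 0.5404 -0.3002  0.0184] [0.0002 0.0008 0.001 ]
 tagcorner [ 0.5351 -0.2467  0.0207] [0.0007 0.0009 0.0007]
[ 0.5603 -0.2708  0.0287] n [-0.3717 -0.0299  0.9279] 0.049023416062322044 0.05236310761361926
[[[ 0.6399 -0.1214  0.013 ]
  [ 0.6395 -0.1208  0.013 ]]

 [[ 0.6595 -0.3     0.013 ]
  [ 0.6595 -0.2996  0.013 ]]

 [[ 0.5199 -0.3151  0.013 ]
  [ 0.5205 -0.3147  0.013 ]]]
stand y dir yaw-90 0.11036980523615303
stand x yaw 0.10797162477307376
lens B [0.6524 0.1452 0.061 ]
[0.6091 0.1501 0.064 ] [0.4978 0.1706 0.064 ] 0.11321026176879424 -0.18210327561502013
```

```bash
python3 - <<'E'
from m import *
from go import *
for z in (.15,.155,.16): print(z,[np.round(onz_(q,z)[:2],4) for q in [A(180,218),B(268,160),T(338,237),S(228,157)]])
f=lambda f,a,b,z:(lambda p,q:(np.arctan2(*(p-q)[1::-1]),np.linalg.norm(p-q)))(onz_(f(*a),z),onz_(f(*b),z))
print('rest edges B',f(BL,(313,75),(347,592),.008),'top L',f(L,(150,55),(70,500),.008),f(L,(298,76),(217,525),.008))
rel([.569,.160,.20],yw(-.168),Z)
E
```

```text
0.15 [array([ 0.604 , -0.1613]), array([ 0.6043, -0.1665]), array([ 0.6011, -0.1653]), array([ 0.6131, -0.1819])]
0.155 [array([ 0.6026, -0.1637]), array([ 0.6032, -0.1653]), array([ 0.6003, -0.1641]), array([ 0.6085, -0.1755])]
0.16 [array([ 0.6012, -0.1662]), array([ 0.6021, -0.1641]), array([ 0.5995, -0.1629]), array([ 0.6038, -0.1691])]
rest edges B (np.float64(-0.17667926038941933), np.float64(0.20673529651512268)) top L (np.float64(-0.1713771798848063), np.float64(0.20502307741511772)) (np.float64(-0.1768986777090066), np.float64(0.2067847766272252))
trans [-0.4633  0.3989  0.167 ] rot [-0.0005  0.0074  0.0002] rows>= 7.6
```

```bash
python3 -m pendant '{"translation":[[-0.46,0.1,0.167],[-0.46,0.2,0.167],[-0.46,0.34,0.167],[-0.46,0.34,0.167],[-0.46,0.34,0.167],[-0.46,0.34,0.167],[-0.46,0.34,0.167],[-0.46,0.34,0.167]],"rot":[[0,0.01,0],[0,0.01,0],[0,0.01,0],[0,0.01,0],[0,0.01,0],[0,0.01,0],[0,0.01,0],[0,0.01,0]]}'
python3 - <<'E'
from go import *
T=tool();np.save('TC.npy',T);b=camera('wrist')[...,::-1];cv2.imwrite('pics/wC.png',b);print(get_obs()['qpos'],T)
E
```

```text
time_s: 2.25
ee_pos: [0.5686, 0.1591, 0.2237]
eef_rot: [-1.577, -0.003, -1.742]
force: [-1.0, -0.2, -0.8]
grip_width: 0.0938
[ 2.11046799e-01  3.94684034e-01  1.39552774e+00 -4.32544425e-04
  1.35832556e+00  1.95294356e+00] [[-0.17068095 -0.00618978  0.98530691  0.56855569]
 [-0.98532242 -0.00175258 -0.17069465  0.15908166]
 [ 0.00278339 -0.99997931 -0.0057998   0.22372556]
 [ 0.          0.          0.          1.        ]]
```

View pics/wC.png

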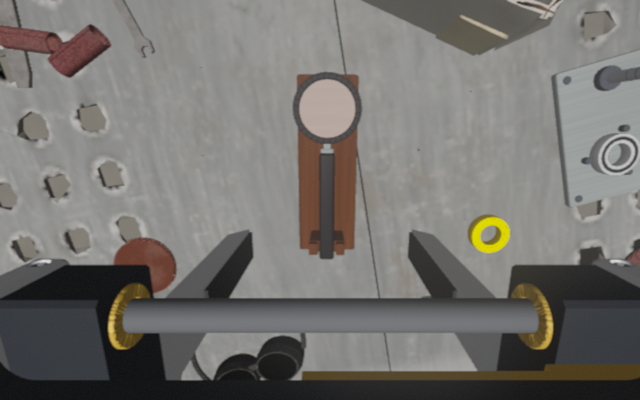

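```bash
python3 - <<'E'
from go import *
im=cv2.imread('pics/wC.png').astype(int);T=np.load('TC.npy')
d=(im.max(2)<70)
for v in (160,180,200,220):
    x=np.where(d[v,305:350])[0]+305;print(v,x.min(),x.max(),onz('wrist',x.mean(),v,.063,T))
m=np.zeros(d.shape,np.uint8);m[65:150,285:370]=d[65:150,285:370]
print('lens',onz('wrist',327,107.5,.060,T))
x=np.where(d[75:142,327])[0]+75;y=np.where(d[108,280:375])[0]+280;print(x.min(),x.max(),y.min(),y.max())
x2=np.where(d[140:280,326])[0]+140;print(x2.min(),x2.max(),onz('wrist',326.5,x2.min(),.064,T),onz('wrist',326.5,260,.064,T))
rel([.569,.1605,.10],yw(-.175),Z)
rel([.569,.1605,.055],yw(-.175),Z)
E
```

```text
160 320 333 [0.60351156 0.15551599 0.063     ]
180 320 333 [0.58316106 0.15816238 0.063     ]
200 320 333 [0.56222091 0.16120159 0.063     ]
220 320 333 [0.54099195 0.16653701 0.063     ]
lens [0.6537658  0.14618019 0.06      ]Traceback (most recent call last):
  File "<stdin>", line 8, in <module>
    return umr_minimum(a, axis, None, out, keepdims, initial, where)
ValueError: zero-size array to reduction operation minimum which has no identity
```

```bash
python3 - <<'E'
from go import *
rel([.570,.1605,.055],yw(-.175),Z)
E
```

```text
trans [-0.0042  0.3376  0.0046] rot [0.004  0.0025 0.0019] rows>= 4.0
```

```bash
python3 -m pendant '{"translation":[[-0.004,0.05,0.0046],[-0.004,0.11,0.0046],[-0.004,0.17,0.0046],[-0.004,0.23,0.0046],[-0.004,0.28,0.0046],[-0.004,0.32,0.0046],[-0.004,0.3376,0.0046],[-0.004,0.3376,0.0046]],"rot":[[0.004,0.0025,0.002],[0.004,0.0025,0.002],[0.004,0.0025,0.002],[0.004,0.0025,0.002],[0.004,0.0025,0.002],[0.004,0.0025,0.002],[0.004,0.0025,0.002],[0.004,0.0025,0.002]]}' 1
python3 - <<'E'
from go import *
rel([.570,.1605,.055],yw(-.175),Z)
T=tool();b=camera('wrist')[...,::-1];cv2.imwrite('pics/wD.png',b)
E
```

```text
time_s: 2.97
ee_pos: [0.5696, 0.1585, 0.0541]
eef_rot: [-1.573, -0.001, -1.747]
force: [0.2, 0.1, -0.2]
grip_width: 0.0943
trans [-0.004  -0.0018  0.0002] rot [ 0.0014 -0.0008  0.0006] rows>= 0.1
```

View pics/wD.png

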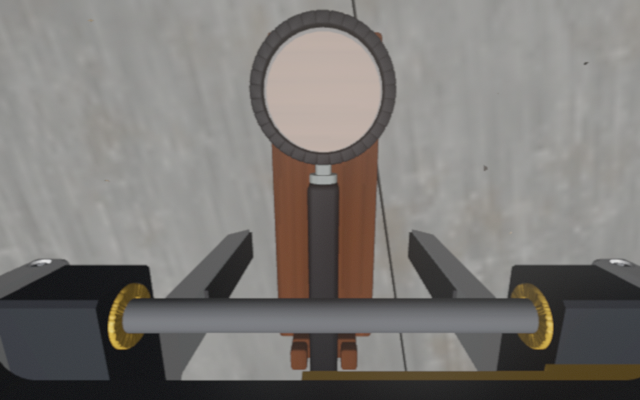

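```bash
python3 -m pendant '{"translation":[[-0.006,-0.002,0],[-0.006,-0.002,0],[-0.006,-0.002,0]],"rot":[[0,0,0],[0,0,0],[0,0,0]]}' 1
python3 -m pendant '{"translation":[[0,0,0],[0,0,0],[0,0,0],[0,0,0],[0,0,0],[0,0,0],[0,0,0],[0,0,0]],"rot":[[0,0,0],[0,0,0],[0,0,0],[0,0,0],[0,0,0],[0,0,0],[0,0,0],[0,0,0]]}' 0 35
python3 -m pendant '{"translation":[[0,0,0],[0,0,0],[0,0,0],[0,0,0]],"rot":[[0,0,0],[0,0,0],[0,0,0],[0,0,0]]}'
python3 - <<'E'
from go import *
T=tool();b=camera('wrist')[...,::-1];cv2.imwrite('pics/wE.png',b)
E
```

```text
time_s: 3.27
ee_pos: [0.5715, 0.1621, 0.0582]
eef_rot: [-1.569, 0.001, -1.747]
force: [-0.2, 0.9, 0.4]
grip_width: 0.0939
time_s: 3.93
ee_pos: [0.5715, 0.1621, 0.0581]
eef_rot: [-1.569, 0.001, -1.747]
force: [0.1, -0.4, -0.3]
grip_width: 0.0441
time_s: 4.27
ee_pos: [0.5715, 0.1621, 0.0581]
eef_rot: [-1.569, 0.001, -1.747]
force: [-0.1, -0.5, -0.2]
grip_width: 0.0176
```

View pics/wE.png

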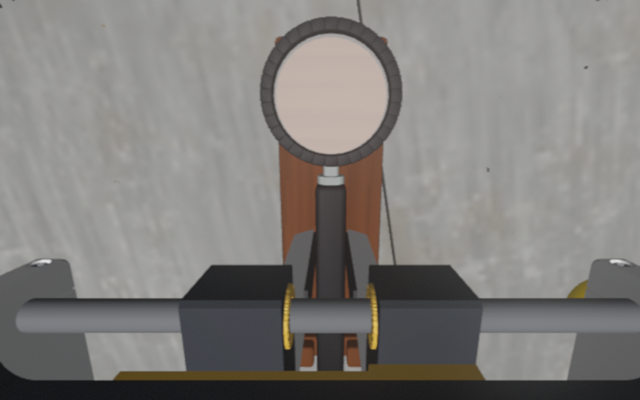

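```bash
python3 -m pendant '{"translation":[[0,0,0],[0,0,0],[0,0,0],[0,0,0]],"rot":[[0,0,0],[0,0,0],[0,0,0],[0,0,0]]}'
python3 -m pendant '{"translation":[[0,-0.01,0],[0,-0.03,0],[0,-0.06,0],[0,-0.1,0],[0,-0.15,0],[0,-0.2,0],[0,-0.2,0],[0,-0.2,0]],"rot":[[0,0,0],[0,0,0],[0,0,0],[0,0,0],[0,0,0],[0,0,0],[0,0,0],[0,0,0]]}'
python3 - <<'E'
from go import *
T=tool();np.save('TF.npy',T);b=camera('wrist')[...,::-1];cv2.imwrite('pics/wF.png',b);print(T)
cv2.imwrite('pics/sF.png',camera('scene')[...,::-1]);cv2.imwrite('pics/tF.png',camera('top')[...,::-1])
s=cv2.imread('pics/sF.png');cv2.imwrite('pics/sF_c.png',cv2.resize(s[130:260,200:360],None,fx=4,fy=4))
E
```

```text
time_s: 4.65
ee_pos: [0.5715, 0.1621, 0.0581]
eef_rot: [-1.569, 0.001, -1.747]
force: [-0.1, 1.0, 0.8]
grip_width: 0.0157
time_s: 5.32
ee_pos: [0.5718, 0.1621, 0.1599]
eef_rot: [-1.566, 0.002, -1.747]
force: [-0.0, -0.1, -1.7]
grip_width: 0.0156
[[-0.1750558   0.00502998  0.98454566  0.57175738]
 [-0.98455669  0.00102789 -0.17506301  0.16213186]
 [-0.00189257 -0.99998682  0.00477236  0.15994242]
 [ 0.          0.          0.          1.        ]]
```

View pics/wF.png

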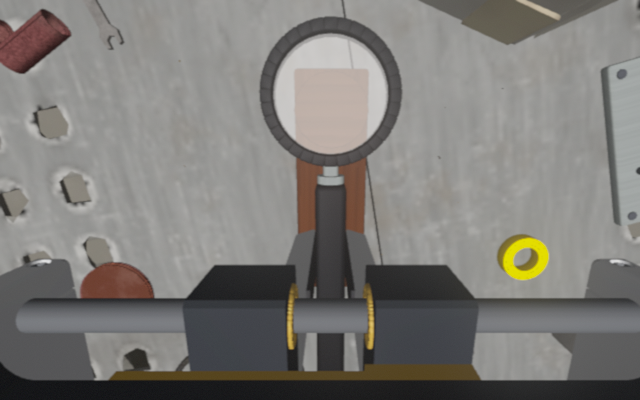

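View pics/sF_c.png

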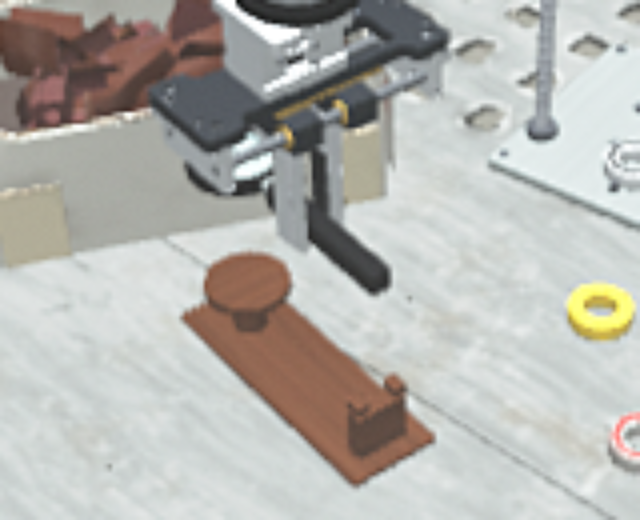

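```bash
python3 - <<'E'
from go import *
im=cv2.imread('pics/wF.png');hsv=im.astype(int)
m=(im.max(2)<95).astype(np.uint8);m[170:]=0;m[:,:250]=0;m[:,410:]=0
cs,_=cv2.findContours(m,cv2.RETR_EXTERNAL,cv2.CHAIN_APPROX_NONE);c=max(cs,key=cv2.contourArea)
cs2,h=cv2.findContours(m,cv2.RETR_CCOMP,cv2.CHAIN_APPROX_NONE)
inner=max([cs2[i] for i in range(len(cs2)) if h[0][i][3]>=0],key=cv2.contourArea)
p=camera_params('wrist');K=p['mtx'];C=np.array(p['tool_from_camera'])
for nm,cc in(('outer',c),('inner',inner)):
    e=cv2.fitEllipse(cc);print(nm,e)
    q=cc[:,0,:]
    for y in(-.003,.003):
        P=[]
        for u,v in q:
            d=C[:3,:3]@np.linalg.solve(K,[u,v,1.]);P.append(C[:3,3]+d*(y-C[1,3])/d[1])
        P=np.array(P)[:,[2,0]].astype(np.float32);(o,r)=cv2.minEnclosingCircle(P);print('  y',y,'z,x',P.min(0),P.max(0),o,r)
E
```

```text
outer ((330.21893310546875, 91.37545776367188), (140.19094848632812, 148.65989685058594), 179.8150177001953)
  y -0.003 z,x [ 0.04914023 -0.03271991] [0.11605041 0.033917  ] (0.0827387124300003, 0.0006675782497040927) 0.03398381546139717
  y 0.003 z,x [ 0.04843435 -0.03398521] [0.1178952  0.03519195] (0.08331363648176193, 0.0006749852909706533) 0.035275496542453766
inner ((330.2696533203125, 93.43305206298828), (116.72126770019531, 122.74410247802734), 0.331440269947052)
  y -0.003 z,x [ 0.05458811 -0.02705413] [0.10993    0.02861559] (0.08216315507888794, 0.0006941300234757364) 0.02801136113703251
  y 0.003 z,x [ 0.0540899  -0.02810345] [0.11154147 0.02968845] (0.08271613717079163, 0.000702597782947123) 0.029075365513563156
```

```bash
cat >> go.py <<'E'
lt=np.array([.0006,.003,.083])
def tcp(Lp,xl,zl):
    xl=np.array(xl)/np.linalg.norm(xl);y=-np.array(zl)
    return np.array(Lp)-np.column_stack([np.cross(y,xl),y,xl])@lt
th=np.radians(25);xs=np.array(yw(.109))
Pt=np.array([.5610,-.2705,.030]);Bc=np.array([.5497,-.1702,.019])
tn=-np.sin(th)*xs+np.cos(th)*np.array(Z);tx=np.cos(th)*xs+np.sin(th)*np.array(Z)
def lens():
    T=tool();return T[:3,:3]@lt+T[:3,3]
E
python3 - <<'E'
from go import *
print(tn,tx,tcp(Pt+.08*tn,tx,tn))
rel([.46,.05,.30],yw(-.1),Z)
rel([.42,-.2,.30],yw(.109),Z)
for h in(.2,.12,.08): rel(tcp(Pt+h*tn,tx,tn),tx,tn)
E
```

```text
[-0.42011018 -0.04597423  0.90630779] [0.90092919 0.09859205 0.42261826] [ 0.45128846 -0.28190256  0.07014623]
trans [ 0.2591 -0.2859 -0.1788] rot [-0.0002 -0.0484 -0.    ] rows>= 5.1
trans [ 0.7654 -0.286  -0.1701] rot [-0.0002 -0.1814 -0.    ] rows>= 10.0
trans [ 0.9443 -0.0438 -0.1772] rot [ 0.2757 -0.1785  0.0396] rows>= 11.5
trans [ 0.9253  0.1013 -0.1123] rot [ 0.2757 -0.1785  0.0396] rows>= 11.2
trans [ 0.9158  0.1738 -0.0799] rot [ 0.2757 -0.1785  0.0396] rows>= 11.2
```

```bash
python3 -m pendant '{"translation":[[0,-0.08,0],[0.04,-0.16,-0.03],[0.1,-0.24,-0.08],[0.17,-0.286,-0.13],[0.24,-0.286,-0.18],[0.31,-0.286,-0.18],[0.38,-0.286,-0.18],[0.44,-0.286,-0.18]],"rot":[[0,0,0],[0,-0.02,0],[0,-0.04,0],[0,-0.06,0],[0,-0.08,0],[0,-0.1,0],[0,-0.12,0],[0,-0.14,0]]}'
python3 - <<'E'
from go import *
print(get_obs()['qpos'])
for h in(.2,.12,.08): rel(tcp(Pt+h*tn,tx,tn),tx,tn)
E
```

```text
time_s: 6.13
ee_pos: [0.4421, -0.0403, 0.3]
eef_rot: [-1.571, -0.0, -1.524]
force: [1.1, 0.0, -1.7]
grip_width: 0.0159
[-1.73454522e-01  6.91113975e-03  1.68302843e+00 -6.63592449e-05
  1.45152429e+00  1.35103446e+00]
trans [ 0.4898  0.2421 -0.1053] rot [ 0.2776 -0.0393  0.0088] rows>= 6.7
trans [ 0.4856  0.3872 -0.0378] rot [ 0.2776 -0.0393  0.0088] rows>= 7.5
trans [ 0.4834  0.4597 -0.0041] rot [ 0.2776 -0.0393  0.0088] rows>= 8.0
```

```bash
python3 -m pendant '{"translation":[[0.08,0,-0.03],[0.16,0,-0.06],[0.24,0.02,-0.1],[0.32,0.06,-0.105],[0.4,0.12,-0.105],[0.46,0.18,-0.105],[0.49,0.23,-0.105],[0.49,0.242,-0.105]],"rot":[[0.04,-0.01,0],[0.08,-0.02,0],[0.12,-0.03,0],[0.16,-0.04,0],[0.2,-0.04,0.009],[0.24,-0.04,0.009],[0.277,-0.04,0.009],[0.277,-0.04,0.009]]}'
python3 - <<'E'
from go import *
print(get_obs()['qpos'])
for h in(.2,.12,.08): rel(tcp(Pt+h*tn,tx,tn),tx,tn)
T=tool();np.save('TG.npy',T);b=camera('wrist')[...,::-1];cv2.imwrite('pics/wG.png',b)
E
```

```text
time_s: 6.8
ee_pos: [0.3985, -0.2894, 0.1735]
eef_rot: [-1.137, 0.005, -1.465]
force: [0.7, 0.4, -2.7]
grip_width: 0.0158
[-0.88652021  0.09531643  1.95226665  0.46762307  0.90545349  0.32207079]
trans [-0.0035 -0.0076  0.0093] rot [ 0.0014 -0.003  -0.002 ] rows>= 0.2
trans [-0.003   0.1524  0.0096] rot [ 0.0014 -0.003  -0.002 ] rows>= 1.8
trans [-0.0027  0.2324  0.0098] rot [ 0.0014 -0.003  -0.002 ] rows>= 2.8
```

View pics/wG.png

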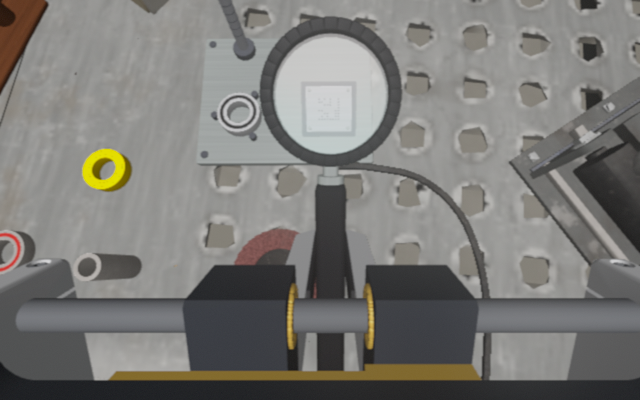

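```bash
python3 -m pendant '{"translation":[[-0.003,0.03,0.01],[-0.003,0.07,0.01],[-0.003,0.11,0.01],[-0.003,0.15,0.01],[-0.003,0.19,0.01],[-0.003,0.22,0.01],[-0.003,0.232,0.01],[-0.003,0.232,0.01]],"rot":[[0.001,-0.003,-0.002],[0.001,-0.003,-0.002],[0.001,-0.003,-0.002],[0.001,-0.003,-0.002],[0.001,-0.003,-0.002],[0.001,-0.003,-0.002],[0.001,-0.003,-0.002],[0.001,-0.003,-0.002]]}'
python3 - <<'E'
from go import *
rel(tcp(Pt+.08*tn,tx,tn),tx,tn)
T=tool();np.save('TH.npy',T);b=camera('wrist')[...,::-1];cv2.imwrite('pics/wH.png',b)
s=camera('scene')[...,::-1];cv2.imwrite('pics/sH.png',cv2.resize(s[100:230,290:450],None,fx=4,fy=4))
E
```

```text
time_s: 7.52
ee_pos: [0.4516, -0.2792, 0.0696]
eef_rot: [-1.14, 0.004, -1.46]
force: [-0.9, -0.6, -0.5]
grip_width: 0.0159
trans [ 0.0053 -0.0016 -0.0006] rot [ 0.0033  0.0003 -0.0027] rows>= 0.1
```

View pics/wH.png

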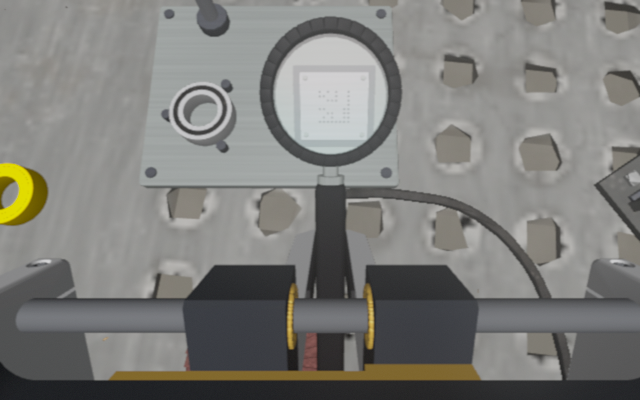

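View pics/sH.png

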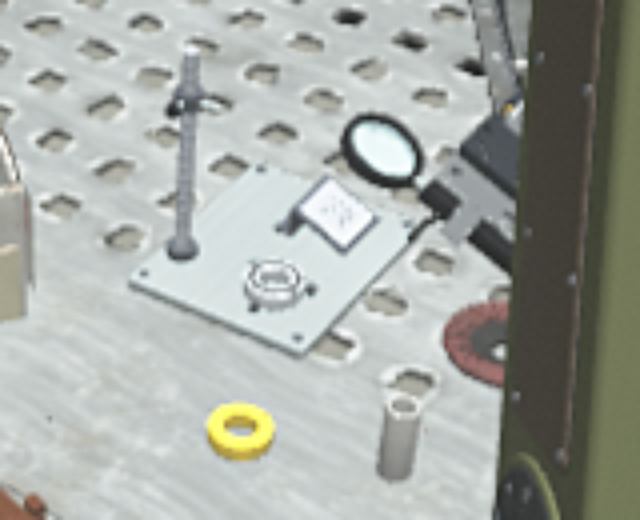

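```bash
python3 - <<'E'
from go import *
T=np.load('TH.npy')
for d in (Pt,): print(proj('wrist',d,T))
ys=np.cross(Z,xs)
for a,b in((1,1),(1,-1),(-1,-1),(-1,1)): print('corner',proj('wrist',Pt+a*.025*tx+b*.024*ys,T), proj('wrist',Pt+a*.024*tx+b*.025*ys,T))
print('bearing pred',proj('wrist',Bc+[0,0,.007],T))
b=cv2.imread('pics/wH.png');cv2.imwrite('pics/wH_c.png',cv2.resize(b[50:160,270:390],None,fx=5,fy=5,interpolation=cv2.INTER_CUBIC))
E
```

```text
[334.43878455 106.175137  ]
corner [301.13856642  69.72192512] [299.77696688  71.21624457]
corner [368.04551226  69.74029392] [369.39715255  71.23634114]
corner [366.0662453  140.79720835] [367.42907195 139.44817303]
corner [302.5594905  140.73717728] [301.20889607 139.38642108]
bearing pred [199.77512126 109.14110409]
```

View pics/wH_c.png

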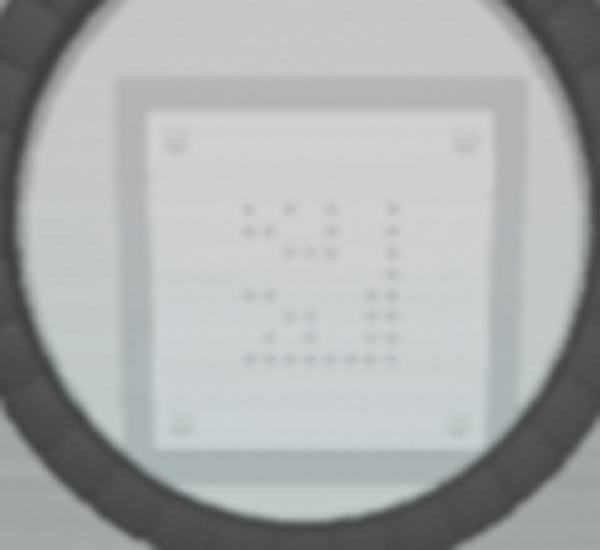

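```bash
python3 -m pendant '{"translation":[[0.004,-0.001,0],[0.004,-0.001,0],[0.004,-0.001,0],[0.004,-0.001,0],[0.004,-0.001,0],[0.004,-0.001,0],[0.004,-0.001,0],[0.004,-0.001,0]],"rot":[[0.003,0,-0.003],[0.003,0,-0.003],[0.003,0,-0.003],[0.003,0,-0.003],[0.003,0,-0.003],[0.003,0,-0.003],[0.003,0,-0.003],[0.003,0,-0.003]]}'
python3 - <<'E'
from go import *
rel(tcp(Pt+.08*tn,tx,tn),tx,tn)
T=tool();l=lens();print('h',(l-Pt)@tn,'lat',(l-Pt)@tx,(l-Pt)@np.cross(tn,tx),'ang',np.degrees(np.arccos(-T[:3,1]@tn)))
np.save('TI.npy',T);b=camera('wrist')[...,::-1];cv2.imwrite('pics/wI.png',b)
cv2.imwrite('pics/wI_c.png',cv2.resize(b[50:160,270:390],None,fx=5,fy=5,interpolation=cv2.INTER_CUBIC))
E
```

```text
time_s: 8.28
ee_pos: [0.4514, -0.2821, 0.0714]
eef_rot: [-1.133, -0.002, -1.462]
force: [0.7, 0.4, -1.4]
grip_width: 0.0158
trans [-0.0004  0.0022 -0.0013] rot [-0.0006  0.0003  0.0016] rows>= 0.0
h 0.08117067589079707 lat 0.0006627234588737563 -0.00018052076534230514 ang 0.15360585610592922
```

View pics/wI_c.png

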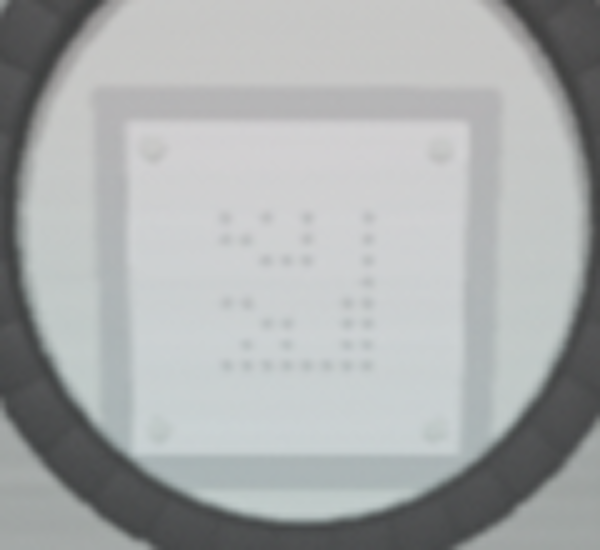

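```bash
for i in 1 2; do python3 -m pendant '{"translation":[[0,0,0],[0,0,0],[0,0,0],[0,0,0],[0,0,0],[0,0,0],[0,0,0],[0,0,0]],"rot":[[0,0,0],[0,0,0],[0,0,0],[0,0,0],[0,0,0],[0,0,0],[0,0,0],[0,0,0]]}'; done
python3 -m pendant '{"translation":[[0,0,0],[0,0,0],[0,0,0],[0,0,0],[0,0,0],[0,0,0],[0,0,0],[0,0,0]],"rot":[[0,0,0],[0,0,0],[0,0,0],[0,0,0],[0,0,0],[0,0,0],[0,0,0],[0,0,0]]}'
python3 - <<'E'
from go import *
T=tool();l=lens();print('h',(l-Pt)@tn,'lat',(l-Pt)@tx,(l-Pt)@np.cross(tn,tx),'ang',np.degrees(np.arccos(-T[:3,1]@tn)))
for z in (.24,.158):
  for y in(0.0,.109): rel(tcp([Bc[0],Bc[1],z],yw(y),Z),yw(y),Z)
E
```

```text
time_s: 9.0
ee_pos: [0.4515, -0.2821, 0.0714]
eef_rot: [-1.133, -0.002, -1.462]
force: [-0.3, 0.5, -1.1]
grip_width: 0.0157
time_s: 9.67
ee_pos: [0.4515, -0.2821, 0.0714]
eef_rot: [-1.133, -0.002, -1.462]
force: [0.2, 0.6, -1.3]
grip_width: 0.0155
time_s: 10.33
ee_pos: [0.4515, -0.2821, 0.0714]
eef_rot: [-1.133, -0.002, -1.462]
force: [-0.2, -0.6, -1.4]
grip_width: 0.0158
h 0.08115976684525328 lat 0.0006884877134162375 -0.0001786773681002802 ang 0.15443425616165798
trans [-0.2195 -0.2882  0.195 ] rot [-0.2782  0.0682 -0.0135] rows>= 4.9
trans [-0.2015 -0.2887  0.194 ] rot [-2.784e-01 -1.000e-04  1.600e-03] rows>= 4.8
trans [-0.2199 -0.1397  0.1256] rot [-0.2782  0.0682 -0.0135] rows>= 3.6
trans [-0.2019 -0.1401  0.1246] rot [-2.784e-01 -1.000e-04  1.600e-03] rows>= 3.5
```

```bash
python3 -m pendant '{"translation":[[0,-0.08,0],[0,-0.16,0],[-0.02,-0.24,0.02],[-0.08,-0.28,0.08],[-0.14,-0.29,0.14],[-0.2,-0.289,0.19],[-0.2,-0.289,0.194],[-0.2,-0.289,0.194]],"rot":[[0,0,0],[-0.04,0,0],[-0.1,0,0],[-0.16,0,0],[-0.22,0,0],[-0.278,0,0],[-0.278,0,0],[-0.278,0,0]]}'
python3 - <<'E'
from go import *
T=tool();np.save('TJ.npy',T);b=camera('wrist')[...,::-1];cv2.imwrite('pics/wJ.png',b);print(lens())
rel(tcp([Bc[0],Bc[1],.158],yw(.109),Z),yw(.109),Z)
print(proj('wrist',Bc+[0,0,.007],T))
s=camera('scene')[...,::-1];cv2.imwrite('pics/sJ0.png',s);cv2.imwrite('pics/sJ.png',cv2.resize(s[80:210,290:450],None,fx=4,fy=4))
E
```

```text
time_s: 11.0
ee_pos: [0.4689, -0.1771, 0.2436]
eef_rot: [-1.569, -0.003, -1.457]
force: [0.1, -0.0, -2.6]
grip_width: 0.0158
[ 0.55009236 -0.16996852  0.23983566]
trans [-0.0003  0.1635 -0.001 ] rot [-0.0006  0.0013  0.0014] rows>= 2.0
[331.01091748 116.00811924]
```

View pics/wJ.png

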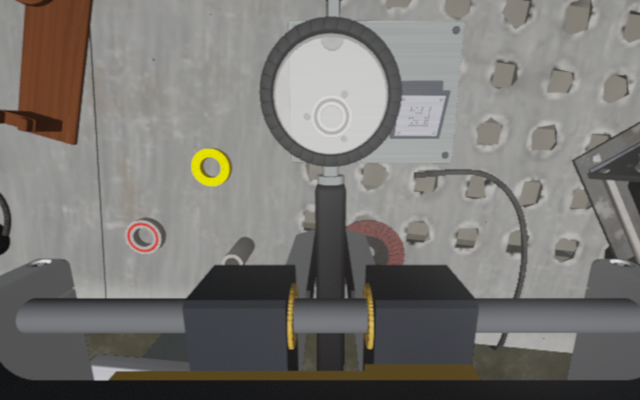

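View pics/sJ.png

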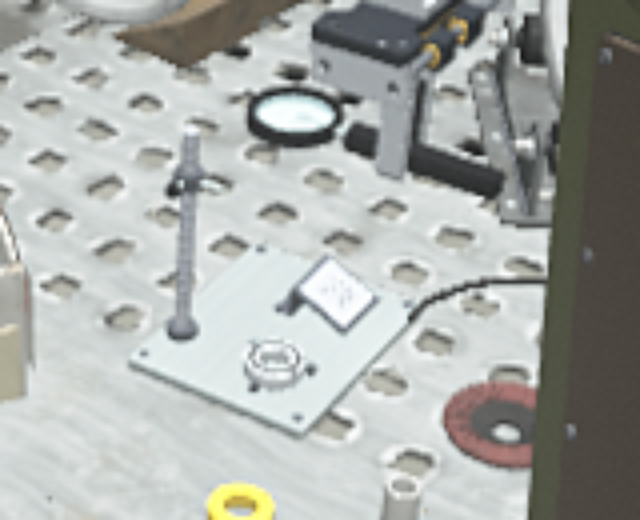

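```bash
python3 -m pendant '{"translation":[[0,0.03,0],[0,0.06,0],[0,0.09,0],[0,0.12,0],[0,0.145,0],[0,0.163,0],[0,0.163,0],[0,0.163,0]],"rot":[[0,0,0],[0,0,0],[0,0,0],[0,0,0],[0,0,0],[0,0,0],[0,0,0],[0,0,0]]}'
python3 - <<'E'
from go import *
T=tool();np.save('TK.npy',T);b=camera('wrist')[...,::-1];cv2.imwrite('pics/wK.png',b);print(lens(),T[:3,1])
print(proj('wrist',Bc+[0,0,.007],T))
s=camera('scene')[...,::-1];cv2.imwrite('pics/sK0.png',s);cv2.imwrite('pics/sK.png',cv2.resize(s[100:170,320:420],None,fx=7,fy=7,interpolation=cv2.INTER_CUBIC))
cv2.imwrite('pics/tK.png',camera('top')[...,::-1])
E
```

```text
time_s: 11.77
ee_pos: [0.4662, -0.1805, 0.1609]
eef_rot: [-1.571, -0.001, -1.463]
force: [0.6, 0.7, -0.3]
grip_width: 0.0155
[ 0.54916246 -0.17205171  0.15853655] [ 2.05688888e-04 -1.43206046e-03 -9.99998953e-01]
[327.86410175 108.76146954]
```

View pics/wK.png

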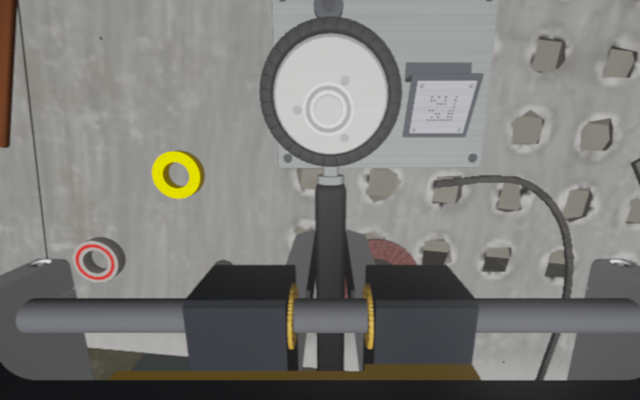

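View pics/sK.png

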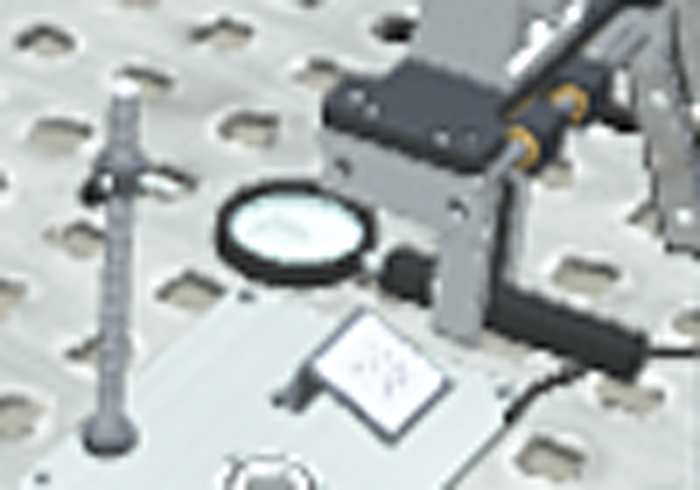

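```bash
python3 - <<'E'
from go import *
from scipy.optimize import minimize_scalar
def zat(px,xy):
    c,d=ray('scene',*px)
    # closest point between ray and vertical line
    A=np.column_stack([d,-np.array([0,0,1.])]);s=np.linalg.lstsq(A,np.array([*xy,0])-c,rcond=None)[0];return s[1],np.linalg.norm(c+s[0]*d-[*xy,s[1]])
u=lambda x,y:((x+.5)/7-.5+320,(y+.5)/7-.5+100)
l=np.array([.54916,-.17205,.1585]);print('pred px lens',proj('scene',l),'seen',u(296,233))
print('lens z',zat(u(296,233),l[:2]))
tip=Bc+.052*xs
for x,y in((187,185),(193,187)): print('tip z',zat(u(x,y),tip[:2]),u(x,y))
print('post top z',zat(u(126,88),(Bc+.085*xs)[:2]))
for f in 'JK':
  pass
s=cv2.imread('pics/sK0.png');cv2.imwrite('pics/tip.png',cv2.resize(s[108:140,326:386],None,fx=13,fy=13,interpolation=cv2.INTER_CUBIC))
t=cv2.imread('pics/tK.png');cv2.imwrite('pics/tKc.png',cv2.resize(t[130:230,370:480],None,fx=6,fy=6,interpolation=cv2.INTER_CUBIC))
E
```

```text
pred px lens [362.95049212 132.47626517] seen (361.85714285714283, 132.85714285714286)
lens z (np.float64(0.15690691325571748), np.float64(0.0030802582347507724))
tip z (np.float64(0.16211168719346308), np.float64(0.003124503214332409)) (346.2857142857143, 126.0)
tip z (np.float64(0.1612748280362036), np.float64(0.0005365238735902437)) (347.14285714285717, 126.28571428571428)
post top z (np.float64(0.19793600484391158), np.float64(0.0025737838831899327))
```

View pics/tip.png

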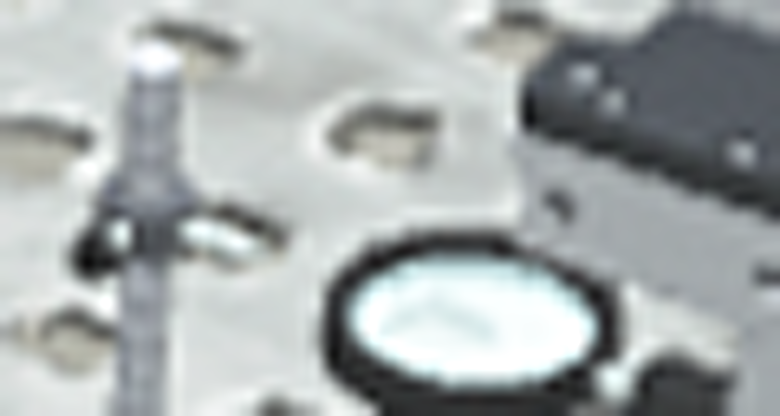

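View pics/tKc.png

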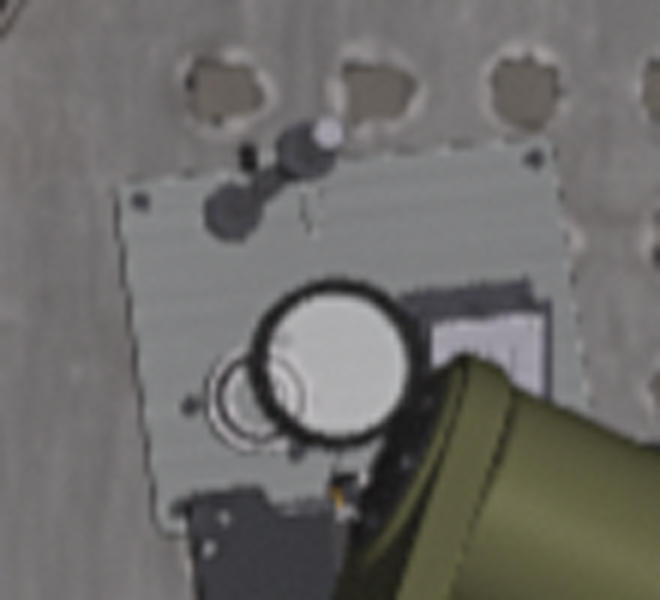

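```bash
python3 - <<'E'
from go import *
from m import A,B
tip=Bc+.052*xs
for z in(.15,.155,.16): print(z,proj('scene',[*tip[:2],z]),'collar end',proj('scene',[*(Bc+.075*xs)[:2],z]))
print('seen A,B',A(180,218)[1:3],B(268,160)[1:3])
for f in 'AB':
  T=np.load(f'T{f}.npy')
  for z in(.15,.155,.16): print(f,z,proj('wrist',[*tip[:2],z],T))
  print(f,'bearing',proj('wrist',Bc+[0,0,.007],T),'posttop',proj('wrist',[*(Bc+.085*xs)[:2],.2],T))
print('seen bearing',A(404,408)[1:3],B(223,388)[1:3],'post A',A(48,64)[1:3])
a=cv2.imread('pics/wA.png');cv2.imwrite('pics/wA_p.png',cv2.resize(a[10:75,100:200],None,fx=8,fy=8,interpolation=cv2.INTER_CUBIC))
E
```

```text
0.15 [347.12138726 129.51898353] collar end [340.59798196 127.10024407]
0.155 [347.21080148 128.09359128] collar end [340.6716369  125.67910912]
0.16 [347.3006346  126.66152094] collar end [340.74563452 124.25136225]
seen A,B (147.0, 62.0) (401.625, 39.625)
A 0.15 [150.3435764   63.59588151]
A 0.155 [148.04685909  62.75337273]
A 0.16 [145.69039279  61.88894613]
A bearing [204.64297636 111.89324466] posttop [111.30651472  20.90909233]
B 0.15 [400.39253706  42.34313955]
B 0.155 [401.31931606  41.21860348]
B 0.16 [402.27074984  40.06415179]
B bearing [390.47239281  96.73503896] posttop [404.23572229  -5.08561177]
seen bearing (205.94736842105263, 112.0) (390.375, 96.625) post A (112.26315789473685, 21.473684210526315)
```

View pics/wA_p.png

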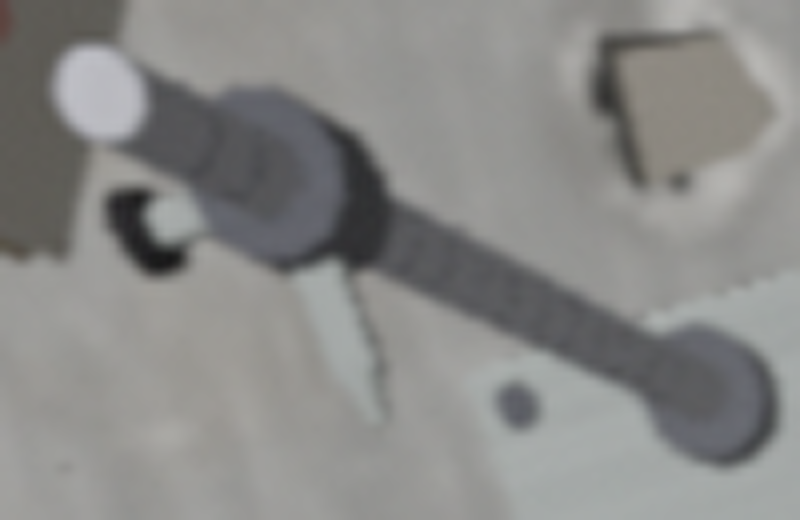

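```bash
python3 -m pendant '{"translation":[[-0.06,0,0],[-0.12,0,0],[-0.18,0,0],[-0.22,0,0],[-0.22,0,0],[-0.22,0,0]],"rot":[[0,0,0],[0,0,0],[0,0,0],[0,0,0],[0,0,0],[0,0,0]]}'
python3 - <<'E'
from go import *
T=tool();np.save('TM.npy',T);b=camera('wrist')[...,::-1];cv2.imwrite('pics/wM.png',b);print(lens())
tip=Bc+.052*xs
for z in(.15,.155,.16): print(z,proj('wrist',[*tip[:2],z],T))
print('posttop',proj('wrist',[*(Bc+.085*xs)[:2],.2],T),'base',proj('wrist',[*(Bc+.085*xs)[:2],.012],T),'bearing',proj('wrist',Bc+[0,0,.007],T))
E
```

```text
time_s: 12.42
ee_pos: [0.4553, -0.0702, 0.1622]
eef_rot: [-1.568, -0.003, -1.461]
force: [-0.0, -1.7, -1.9]
grip_width: 0.0159
[ 0.5378935  -0.06251525  0.15922514]
0.15 [555.82809058 -15.2153313 ]
0.155 [563.30081837 -19.9532005 ]
0.16 [571.2823012  -25.01363127]
posttop [ 688.78918103 -210.62768223] base [452.94654296  11.70200469] bearing [450.20048065 110.79414434]
```

View pics/wM.png

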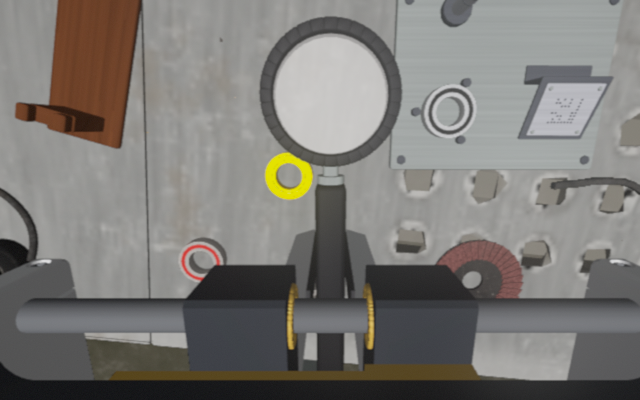

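```bash
python3 -m pendant '{"translation":[[0,0,0.06],[0,0,0.12],[0,0,0.12],[0,0,0.12]],"rot":[[0,0,0],[0,0,0],[0,0,0],[0,0,0]]}'
python3 - <<'E'
from go import *
T=tool();np.save('TN.npy',T);b=camera('wrist')[...,::-1];cv2.imwrite('pics/wN.png',b);print(lens())
tip=Bc+.052*xs
for z in(.15,.155,.16): print(z,proj('wrist',[*tip[:2],z],T))
print('base',proj('wrist',[*(Bc+.085*xs)[:2],.012],T),'bearing',proj('wrist',Bc+[0,0,.007],T),'tag',proj('wrist',Pt,T))
cv2.imwrite('pics/wN_c.png',cv2.resize(b[0:170,440:640],None,fx=3.5,fy=3.5,interpolation=cv2.INTER_CUBIC))
E
```

```text
time_s: 12.8
ee_pos: [0.5155, -0.0653, 0.1617]
eef_rot: [-1.569, -0.003, -1.462]
force: [-1.2, 0.4, -1.5]
grip_width: 0.0156
[ 0.59733655 -0.05682265  0.15892348]
0.15 [534.06372468 113.94654396]
0.155 [540.25048543 113.51111283]
0.16 [546.82190994 113.04860863]
base [445.33027575  83.62951906] bearing [442.98312943 176.74182773] tag [552.03756694 176.91398391]
```

View pics/wN_c.png

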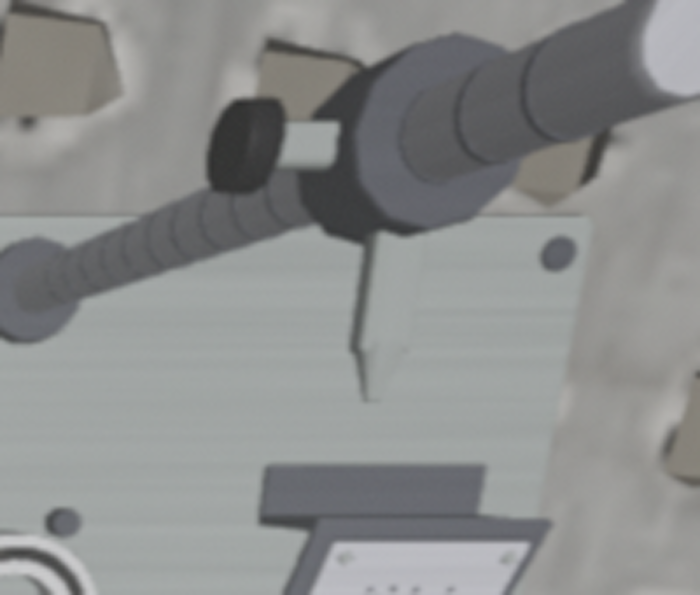

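```bash
python3 -m pendant '{"translation":[[0,0,-0.06],[0,0,-0.12],[0.05,0,-0.12],[0.11,0,-0.12],[0.17,0,-0.11],[0.2,0,-0.11],[0.2,0,-0.11],[0.2,0,-0.11]],"rot":[[0,0,0],[0,0,0],[0,0,0],[0,0,0],[0,0,0],[0,0,0],[0,0,0],[0,0,0]]}'
python3 - <<'E'
from go import *
print(lens());rel(tcp([Bc[0],Bc[1],.1588],yw(.109),Z),yw(.109),Z)
E
```

```text
time_s: 13.52
ee_pos: [0.47, -0.1711, 0.1619]
eef_rot: [-1.569, -0.003, -1.464]
force: [-1.4, 1.1, -0.8]
grip_width: 0.0156
[ 0.55264029 -0.16289904  0.15904447]
trans [ 0.0144  0.0003 -0.0074] rot [-0.0009 -0.0017  0.0016] rows>= 0.2
```

```bash
python3 -m pendant '{"translation":[[0.0144,0.0003,-0.0074],[0.0144,0.0003,-0.0074],[0.0144,0.0003,-0.0074],[0.0144,0.0003,-0.0074],[0.0144,0.0003,-0.0074],[0.0144,0.0003,-0.0074]],"rot":[[-0.001,-0.002,0.0016],[-0.001,-0.002,0.0016],[-0.001,-0.002,0.0016],[-0.001,-0.002,0.0016],[-0.001,-0.002,0.0016],[-0.001,-0.002,0.0016]]}'
python3 - <<'E'
from go import *
print(lens());rel(tcp([Bc[0],Bc[1],.1588],yw(.109),Z),yw(.109),Z)
T=tool();print(T[:3,1],proj('wrist',Bc+[0,0,.007],T))
b=camera('wrist')[...,::-1];cv2.imwrite('pics/wQ.png',cv2.resize(b[0:170,250:410],None,fx=3.5,fy=3.5,interpolation=cv2.INTER_CUBIC))
E
```

```text
time_s: 14.02
ee_pos: [0.4672, -0.1784, 0.1618]
eef_rot: [-1.571, -0.0, -1.461]
force: [0.1, -0.5, -1.4]
grip_width: 0.0159
[ 0.5497459  -0.16984214  0.15880879]
trans [ 0.0005  0.     -0.0002] rot [0.0001 0.0006 0.    ] rows>= 0.0
[-9.41273184e-05 -6.51690387e-05 -9.99999993e-01] [330.55607459 110.21896472]
```

View pics/wQ.png

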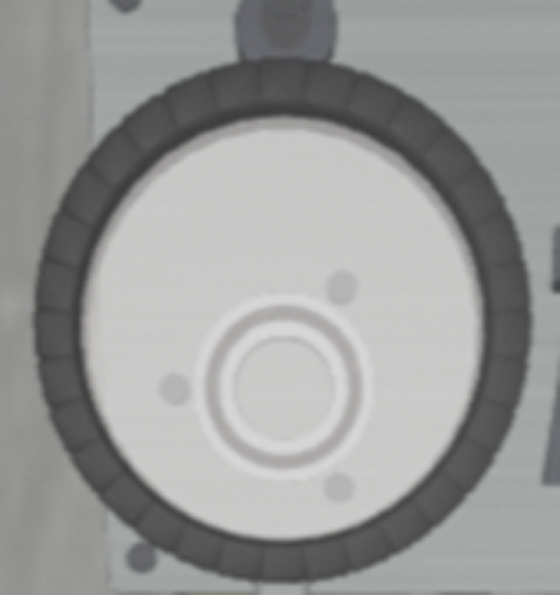

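```bash
for i in 1 2; do python3 -m pendant '{"translation":[[0,0,0],[0,0,0],[0,0,0],[0,0,0],[0,0,0],[0,0,0],[0,0,0],[0,0,0]],"rot":[[0,0,0],[0,0,0],[0,0,0],[0,0,0],[0,0,0],[0,0,0],[0,0,0],[0,0,0]]}'; done
python3 - <<'E'
from go import *
print(lens());print(hand_in())
E
```

```text
time_s: 14.73
ee_pos: [0.4672, -0.1784, 0.1618]
eef_rot: [-1.571, -0.0, -1.461]
force: [-0.6, 0.2, -0.9]
grip_width: 0.0156
time_s: 15.4
ee_pos: [0.4672, -0.1784, 0.1618]
eef_rot: [-1.571, -0.0, -1.461]
force: [-0.7, -0.1, -1.2]
grip_width: 0.0157
[ 0.54974589 -0.16991258  0.1587883 ]
the job is handed in; nothing more can be done
None
```

I took the loupe off its rest by the handle, aimed it at the tag, then moved it over the bearing and handed in at about 15.4 s, with the loupe still held in the air.

- **Tag:** I held it still for about 2 s. By my measurements the lens was 81 mm off the face, within about 1 mm of centre and 0.15° from square.
- **Bearing:** At hand-in the lens was level and within 0.5 mm of the bearing's axis by calculation. The wrist picture showed the bearing within half a pixel of where it should be. The lens stood at z = 158.8 mm, and the grip was steady with the finger opening at 15.7 mm.
- **Where the checks disagreed:** The views did not give quite the same pointer height: most fell between 157 and 162 mm, and the first rough two-view estimate was 166 mm, above the stated 160 mm limit. A closer sideways look gave about 159 mm, which I used; I trust it to about 1–2 mm. Moving off for that look meant leaving the bearing pose and coming back to it.

No contact showed in the forces, which stayed under 3 N. I saw nothing on the bench disturbed, though I took no last overall picture to confirm that.

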